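# Hang the wide stretcher frame on the two-hook stand

### The arm

A 7-joint arm with a two-finger parallel gripper is mounted at the origin on the work surface. World frame = base frame: x ahead of the robot, y to its left, z up, the work surface at z = 0. Lengths are in m, angles in rad, forces in N, time in s.
With the tool pointing down it reaches from about 0.35 to 0.9 m from the base axis. Payload 8.1 kg.
Tool frame: the origin (TCP) lies on the mounting face of the last link; the fingertips stand 178 mm ahead of it and the grasp point (between the pads) lies 159 mm ahead of it (grip_point_offset is the distance from the TCP to the grasp point, in m); z points along the fingers, y is the line along which they close (so a half turn about z gives the same grasp; the last joint's range is limited). The gripper opens to 92 mm and grips with 3 to 60 N. Pads are 19 mm wide; open, the fingers measure 130 mm over their backs; the gripper's body (75 mm by 190 mm) begins 47 mm behind the grasp point.
Start: joints at [-1.401, 0.434, 0.025, 1.573, -0.012, 1.134, -0.075], TCP at [0.168, 0.602, 0.405] pointing down, gripper open.
Joint ranges: [-2.62, 2.62], [-0.44, 2.09], [-1.27, 1.32], [0.08, 2.57], [-1.32, 4.46], [0.12, 2], [-2.74, 2.74]. Speed limits (rad/s): [2.22, 2.22, 3.01, 3.01, 3.14, 3.14, 3.14].

### API

Orientations are given as a rotation vector (axis times angle).
In Python, from bench import * gives the robot as it stands.
- The arm moves only by the tool step_arm, never from a script. Its argument "motion" is a list of rows, each a list of 4 numbers: the shift along the tool's x, y, z scaled (see below), then the turn about the tool's z scaled (see below). In form: [[tx, ty, tz, spin], ...]. A call has 1 to 5 rows; each row is the pose to reach, as a shift and turn from the pose commanded when the call began, along the tool's axes at that moment; what a row does not reach only later rows make up. The controller multiplies each number of a shift by 250 mm and each number of a turn by pi/2 rad. A row lasts 1/12 s, in which the tool goes at most 41.7 mm and 7.16 degrees, less where a joint would pass 70% of its speed; a pose out of reach is approached as far as the arm can. A call with a number of a shift or a turn outside -1 to 1 is refused whole. A call with a gripper value outside its range is refused whole. "claw" is the finger opening in mm, from 0 to 91.8, set as the call begins (left out, the last holds). The fingers move at their own pace and stop on an object; "force" is the grip in N (left out, the last holds). Time passes only in rows, so rows that repeat a pose let the fingers close. It gives the time, the measured TCP pose, the force, the opening and the grip force at its end, in the units of the state.
- sense(): the state, without advancing time (a new reading comes with each control period).
- snapshot(name): name is "scene" or "top"; returns the picture (400x640x3 uint8, red, green, blue); there is no depth.
- camera_info(name): a dict with "K" (3x3 intrinsics, pixels), "k1" (the pictures are not rectified: a ray, as slopes to the right and down, at radius r is drawn at 1 + k1 r^2 times it, then the intrinsics apply), "R" (3x3) and "t" (3): a world point X has camera coordinates R X + t. Camera axes: x right, y down, z forward; pixel columns grow to the right and rows downward; lengths in m; the calibration is good to about 2 mm. A picture is of the moment at which its call begins. camera_info takes no time and is no camera call.
- hand_in(): hands the job in; it is judged then, once.
The state is a dict: "clock": time; "joint_positions": joint angles; "qvel": joint speeds; "joint_efforts": joint torques, N m; "ee_pos": TCP position; "tool_rot": TCP orientation; "wrist_force": force on the tool from outside, world axes, zero at the start; "torque": the same for the moment, N m; "grip_width": finger opening in m; "grip_force": force on a finger pad.
Only numpy, scipy, OpenCV 4.12 (cv2) and the standard library are available. Lean on these libraries where they do the work, as an engineer would, in place of code of your own. Each camera call takes 0.05 s, during which the arm holds its last target. There are 200 camera calls.

### The job

Take the wide one of the two empty wooden stretcher frames out of the slotted rack and hang it upright by its top bar on both hooks of the steel stand. See that the top bar rests on both hooks before you let go, then leave it hanging there at rest; leave the narrow frame standing in its slot.

Things in the scene. Friction and masses are not known exactly. Their poses are not given: they have to be found in the camera images.
- wide_frame: The frame to hang: flat, bare light wood, 240 mm wide (y), 120 tall (z), 16 thick (x); four bars 20 mm wide round an opening of 200 x 80 mm. Origin: middle of its underside. Top bar: underside at z = 100 mm, top face at 120. About 0.1 to 0.2 kg. Stands upright, loose, in one of a plywood rack's two slots; comes out straight up. Pinch the top bar's middle from above, across its 16 mm.
- narrow_frame: To be left alone: like the wide frame, but 150 mm wide (opening 110 x 80), same axes and origin. It stands in the rack's other slot, near or far, 100 mm from the wide frame, parallel to it. Slots: floor 8 mm above the table, walls up to 43 mm above the table and 80 mm to either side of the middle, 3 mm play per face. Rack and stand are left and right of the robot, either way round.
- hook_left: Left hook, seen from the robot, of a fixed steel stand facing the robot within 20 degrees: level arm 12 mm wide, upturned tip at the robot's end. Origin: middle of the arm's top, where the bar rests, 135 mm above the table; x away from the robot, y to the left along the stand, z up. Arm free 25 mm either way in x; then at -x the tip (6 mm thick, 18 above the arm), at +x a post up to 155 mm above the table.
- hook_right: Right hook of the same stand: same shape, height and axes, 150 mm from the left one along -y. The frame goes in from -x, its top bar over the tips so that they pass through the opening, then down on both arms. The stand is open between the posts (16 mm wide in y, 12 thick) above 47 mm; base plate 10 mm high, from 50 mm before to 70 mm behind the hook origins.
There are look-alikes about, which are no part of the job. What is shaped like the wide_frame but blue or red is not meant. Leave any purple look-alike of the part that bears hook_left alone.

How it is judged:
By the outcome, as a careful person would: the job done as asked, in the order asked, and still so for the second after the job is handed in, with the robot touching nothing.
It also fails if it takes over 45 s, if anything falls off the work surface, if the arm or the gripper's body presses on something with over 40 N, if the wrist force passes 120 N, or if a joint passes its speed limit or range.

## Working session

There is one attempt and no reset: what is moved stays moved. The work goes in short steps, Python scripts to look and compute and a tool call to move; the robot and the scene stay as the last step left them, time stands still between calls to the robot, and variables do not carry over. Pictures are saved under pics/ and viewed, at most 10 in all, crops included, and the job is handed in when it is done.

Besides the shell and the picture viewer there is one more tool, called after "Call:" by a JSON object that holds its "api" and its "payload", one argument or row to a line. step_arm: Moves the arm, as the interface text tells. Its arguments: {"type":"object","properties":{"motion":{"type":"array"},"claw":{"type":"number"},"force":{"type":"number"}},"required":["motion"]}

```bash
mkdir -p pics; python3 - <<'E'
from bench import *
import cv2
for n in("scene","top"):
    cv2.imwrite(f"pics/{n}0.png",snapshot(n)[:,:,::-1]); c=camera_info(n); print(n,c)
s=sense(); print(s["clock"],s["ee_pos"],s["tool_rot"],s["grip_width"])
E
```

```text
scene {'K': array([[436.52726399,   0.        , 325.5829456 ],
       [  0.        , 436.52726399, 199.69314659],
       [  0.        ,   0.        ,   1.        ]]), 'k1': -0.022069629092188153, 'R': array([[-0.25519443,  0.96688224,  0.0038128 ],
       [ 0.59599643,  0.16040722, -0.78680225],
       [-0.76135672, -0.19851514, -0.61719339]]), 't': array([ 0.12320493, -0.21807933,  1.66602079])}
top {'K': array([[394.0147707 ,   0.        , 326.71087716],
       [  0.        , 394.0147707 , 199.93820337],
       [  0.        ,   0.        ,   1.        ]]), 'k1': -0.010149814038287755, 'R': array([[-0.01738737, -0.99978343, -0.01143586],
       [-0.9804962 ,  0.01928916, -0.19558919],
       [ 0.19576742,  0.00781204, -0.98061924]]), 't': array([0.0175013 , 0.48713989, 1.02139574])}
0.1 [0.16837129 0.60168876 0.40402781] [-4.27278348e-01 -3.11234538e+00  2.18026514e-03] 0.09164054677060215
```

View pics/scene0.png

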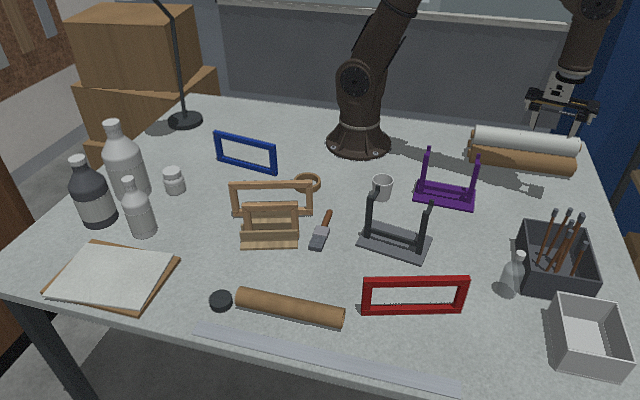

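View pics/top0.png

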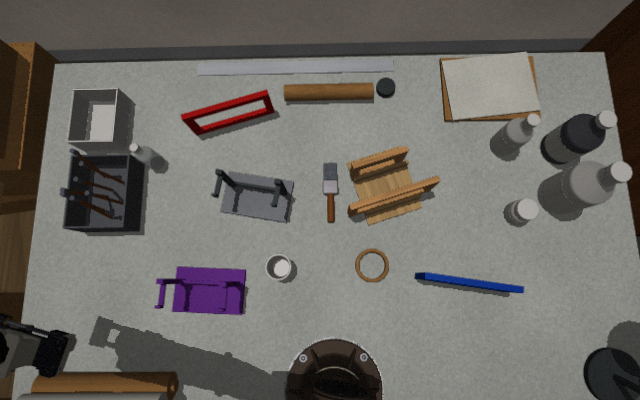

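The wide frame is the near one in the rack, at top px ~(349,213)–(439,181). The grey stand is at top px ~(255,195), left of the robot. I'll zoom in.

```bash
cat > h.py <<'E'
from bench import *
import cv2, numpy as np
def ray(n,uv):
    c=camera_info(n);K=c["K"]
    d=np.array([[-0,0]])if 0 else (np.array(uv,float)-K[:2,2])/[K[0,0],K[1,1]]
    u=d.copy()
    for _ in range(10): u=d/(1+c["k1"]*(u@u))
    v=c["R"].T@np.append(u,1); return -c["R"].T@c["t"], v/np.linalg.norm(v)
def onz(n,uv,z):
    o,v=ray(n,uv); return o+v*(z-o[2])/v[2]
def two(a,b):  # top px, scene px
    o1,v1=ray("top",a);o2,v2=ray("scene",b)
    s=np.linalg.lstsq(np.c_[v1,-v2],o2-o1,rcond=None)[0]
    p,q=o1+s[0]*v1,o2+s[1]*v2; return (p+q)/2,np.linalg.norm(p-q)
def px(n,X):
    c=camera_info(n);p=c["R"]@np.array(X)+c["t"];u=p[:2]/p[2];u=u*(1+c["k1"]*(u@u));return u*c["K"][0,0]+c["K"][:2,2]
def crop(n,x0,x1,y0,y1,k,f):
    im=snapshot(n)[y0:y1,x0:x1,::-1]; cv2.imwrite(f,cv2.resize(im,None,fx=k,fy=k,interpolation=cv2.INTER_CUBIC))
E
python3 - <<'E'
from h import *
a=cv2.imread("pics/top0.png")[135:230,205:445]; b=cv2.imread("pics/scene0.png")[170:270,220:440]
z=lambda i,k:cv2.resize(i,None,fx=k,fy=k,interpolation=cv2.INTER_CUBIC)
A=z(a,3);B=z(b,3); B=cv2.copyMakeBorder(B,0,0,0,A.shape[1]-B.shape[1],0)
cv2.imwrite("pics/z0.png",np.vstack([A,B])); print(A.shape)
E
```

```text
(285, 720, 3)
```

View pics/z0.png

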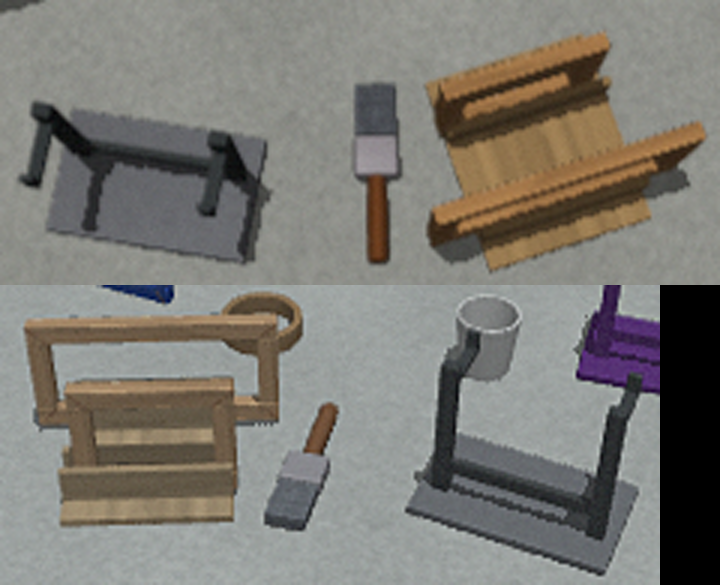

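```bash
python3 - <<'E'
from h import *
T=lambda x,y:(x/3+205,y/3+135)
S=lambda x,y:(x/3+220,(y-285)/3+170)
np.set_printoptions(precision=4,suppress=True)
P=lambda l,p:print(l,p)
for l,p,z in [("postL",(43,107),.155),("postR",(218,137),.155),("tipL",(32,181),.153),("tipR",(207,211),.153),
 ("bFL",(70,108),.01),("bFR",(267,140),.01),("bNR",(250,263),.01),("bNL",(48,230),.01),
 ("fLf",(431,211),.128),("fLn",(435,228),.128),("fRf",(699,122),.128),("fRn",(706,136),.128)]:
    P(l,onz("top",T(*p),z))
for l,p,z in [("fnearR(-y)",(28,320),.128),("f-y close",(28,337),.128),("f+y",(277,320),.128),("f+yclose",(277,337),.128),("s postL",(450,360),.155),("tipL",(472,335),.153),("postR",(620,405),.155),("tipR",(635,377),.153)]:
    P(l,onz("scene",S(*p),z))
E
```

```text
postL [0.5455 0.2731 0.155 ]
postR [0.5169 0.1277 0.155 ]
tipL [0.4834 0.2805 0.153 ]
tipR [0.4556 0.1365 0.153 ]
bFL [0.5851 0.2892 0.01  ]
bFR [0.5498 0.1008 0.01  ]
bNR [0.4326 0.1168 0.01  ]
bNL [0.4673 0.3061 0.01  ]
fLf [ 0.4566 -0.0468  0.128 ]
fLn [ 0.4422 -0.0497  0.128 ]
fRf [ 0.5286 -0.2751  0.128 ]
fRn [ 0.5163 -0.2801  0.128 ]
fnearR(-y) [ 0.5224 -0.274   0.128 ]
f-y close [ 0.5474 -0.2625  0.128 ]
f+y [ 0.4608 -0.0454  0.128 ]
f+yclose [ 0.4869 -0.0378  0.128 ]
s postL [0.515  0.1292 0.155 ]
tipL [0.4704 0.1415 0.153 ]
postR [0.5392 0.2791 0.155 ]
tipR [0.4944 0.2888 0.153 ]
```

The stand's middle is at about (0.499, 0.204) with yaw -10.7°. The frame's top middle is at about (0.487, -0.162) with yaw +17.5°. I'll set out now, keeping the height.

Call:
{"api": "step_arm", "payload": {
  "motion": [
    [-0.08,-0.1,0,0],
    [-0.16,-0.2,0,0],
    [-0.24,-0.3,0,0],
    [-0.32,-0.41,0,0],
    [-0.41,-0.52,0,0]
  ],
  "claw": 60
}}

```text
clock: 0.52
ee_pos: [0.232, 0.4476, 0.4043]
tool_rot: [-0.426, -3.112, 0.001]
wrist_force: [0.2, -0.4, 0.8]
grip_width: 0.0633
grip_force: 0.0
```

Call:
{"api": "step_arm", "payload": {
  "motion": [
    [-0.08,-0.1,0,0],
    [-0.16,-0.2,0,0],
    [-0.24,-0.3,0,0],
    [-0.32,-0.41,0,0],
    [-0.41,-0.52,0,0]
  ]
}}

```text
clock: 0.93
ee_pos: [0.2957, 0.2948, 0.4046]
tool_rot: [-0.426, -3.112, 0.0]
wrist_force: [1.7, 0.1, 0.4]
grip_width: 0.0598
grip_force: 0.0
```

Call:
{"api": "step_arm", "payload": {
  "motion": [
    [-0.08,-0.1,0,0],
    [-0.16,-0.2,0,0],
    [-0.24,-0.3,0,0],
    [-0.32,-0.41,0,0],
    [-0.41,-0.52,0,0]
  ]
}}

```text
clock: 1.35
ee_pos: [0.3593, 0.1419, 0.4047]
tool_rot: [-0.426, -3.112, -0.0]
wrist_force: [0.9, -0.4, 0.5]
grip_width: 0.06
grip_force: 0.0
```

Call:
{"api": "step_arm", "payload": {
  "motion": [
    [-0.08,-0.1,0,0.07],
    [-0.16,-0.2,0,0.14],
    [-0.24,-0.3,0,0.21],
    [-0.32,-0.41,0,0.28],
    [-0.41,-0.52,0,0.35]
  ]
}}

```text
clock: 1.77
ee_pos: [0.4229, -0.0109, 0.4047]
tool_rot: [-1.263, -2.876, -0.0]
wrist_force: [1.2, 0.7, -0.7]
grip_width: 0.0599
grip_force: 0.0
```

```bash
cat >> h.py <<'E'
from scipy.spatial.transform import Rotation as Ro
def go(x,y,z,yaw):
    s=sense();R=Ro.from_rotvec(s["tool_rot"]).as_matrix();p=s["ee_pos"]
    d=R.T@(np.array([x,y,z])-p); a=np.degrees(np.arctan2(R[1,1],R[0,1]))
    print("units",np.round(d/.25,3),"spin",round((a-yaw)/90,3),"tooly",round(a,1),"tilt",np.round(R[:,2],3),"pos",np.round(p,4),"mm",round(np.linalg.norm(d)*1e3), "F",np.round(s["wrist_force"],1),"w",s["grip_width"],"t",s["clock"],"q",np.round(s["joint_positions"],2))
E
python3 -c "
from h import *
go(.487,-.162,.404,17.5)"
```

```text
units [-0.618 -0.22   0.003] spin 0.279 tooly 42.6 tilt [-0.  0. -1.] pos [ 0.4229 -0.0109  0.4047] mm 164 F [ 1.2  0.7 -0.7] w 0.059875929434230875 t 1.7667 q [-0.59  0.09  0.53  2.06 -0.06  1.    0.72]
```

Call:
{"api": "step_arm", "payload": {
  "motion": [
    [-0.12,-0.05,0,0.06],
    [-0.25,-0.09,0,0.12],
    [-0.37,-0.13,0,0.18],
    [-0.5,-0.18,0,0.23],
    [-0.62,-0.22,0,0.28]
  ]
}}

```text
clock: 2.18
ee_pos: [0.4884, -0.1623, 0.4046]
tool_rot: [1.859, 2.532, -0.0]
wrist_force: [0.7, 0.3, 0.7]
grip_width: 0.0603
grip_force: 0.0
```

Call:
{"api": "step_arm", "payload": {
  "motion": [
    [0,0,0.1,0],
    [0,0,0.15,0],
    [0,0,0.15,0]
  ]
}}

```text
clock: 2.43
ee_pos: [0.4873, -0.1604, 0.3646]
tool_rot: [-1.853, -2.532, 0.004]
wrist_force: [-0.3, 0.0, -0.6]
grip_width: 0.06
grip_force: 0.0
```

```bash
python3 -c "
from h import *
go(.487,-.162,.276,17.5)
a=snapshot('top')[140:260,320:470,::-1]; b=snapshot('scene')[100:260,180:380,::-1]
A=cv2.resize(a,(600,480),interpolation=2)[:, :400]
z=lambda i:cv2.resize(i,(400,400*i.shape[0]//i.shape[1]),interpolation=2)
A,B=z(a),z(b); A=cv2.resize(a,None,fx=2.667,fy=2.667,interpolation=2); B=cv2.resize(b,None,fx=2,fy=2,interpolation=2)
cv2.imwrite('pics/g1.png',np.hstack([A,B])); print(A.shape,B.shape)"
```

```text
units [-0.006 -0.002  0.354] spin 0.001 tooly 17.6 tilt [-0.005  0.    -1.   ] pos [ 0.4873 -0.1604  0.3646] mm 89 F [-0.3  0.  -0.6] w 0.059951897999856965 t 2.4333 q [-0.31  0.33  0.68  1.93 -0.25  0.96  0.8 ]
(320, 400, 3) (320, 400, 3)
```

View pics/g1.png

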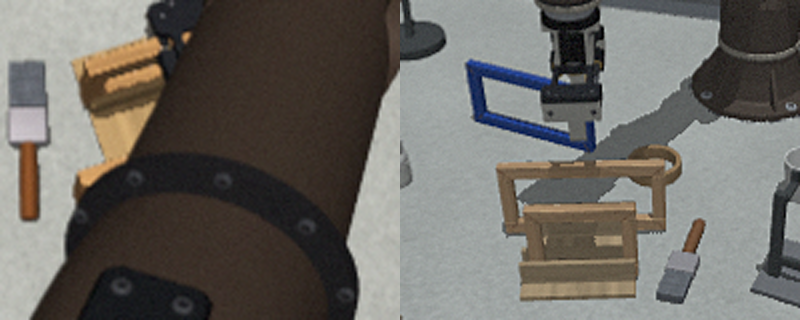

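The top view is covered by the arm. In the scene view the fingers stand over the top bar's middle, at crop px (575,150) against the bar's span of 498–665. I'll go down.

Call:
{"api": "step_arm", "payload": {
  "motion": [
    [0,0,0.08,0],
    [0,0,0.16,0],
    [0,0,0.24,0],
    [0,0,0.31,0],
    [0,0,0.35,0]
  ]
}}

```text
clock: 2.95
ee_pos: [0.4883, -0.1597, 0.2792]
tool_rot: [-1.852, -2.537, -0.001]
wrist_force: [-0.7, 0.9, 0.4]
grip_width: 0.0603
grip_force: 0.0
```

Call:
{"api": "step_arm", "payload": {
  "motion": [
    [0,0,0,0],
    [0,0,0,0],
    [0,0,0,0],
    [0,0,0,0],
    [0,0,0,0]
  ],
  "claw": 10,
  "force": 25
}}

```text
clock: 3.37
ee_pos: [0.4886, -0.1605, 0.2807]
tool_rot: [1.853, 2.535, 0.001]
wrist_force: [0.2, 0.3, 0.2]
grip_width: 0.0315
grip_force: 0.0
```

```bash
python3 -c "
from h import *
go(.487,-.162,.276,17.5); crop('scene',200,360,130,250,5,'pics/g2.png')"
```

```text
units [-0.004 -0.008  0.019] spin 0.002 tooly 17.7 tilt [ 0.002 -0.    -1.   ] pos [ 0.4886 -0.1605  0.2807] mm 5 F [0.2 0.3 0.2] w 0.03145551738137627 t 3.3667 q [-0.24  0.45  0.61  2.02 -0.36  0.77  0.9 ]
```

View pics/g2.png

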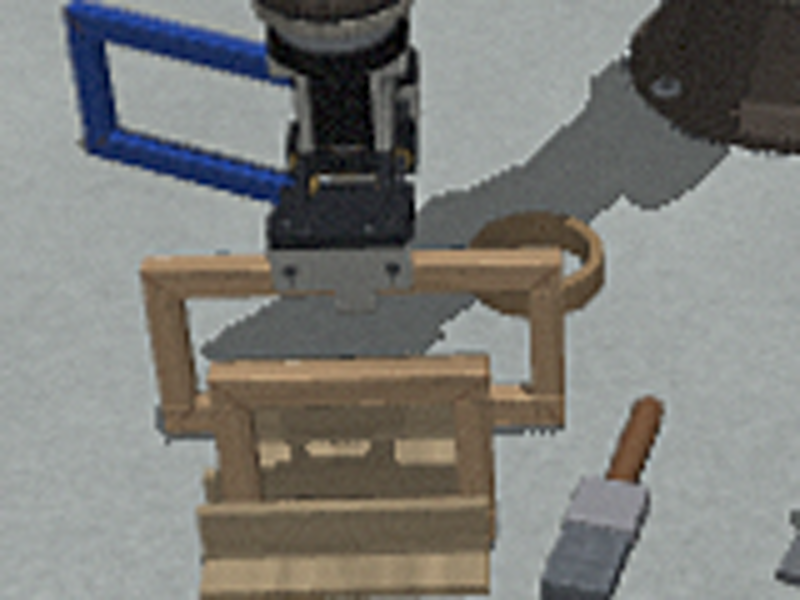

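The finger sits over the bar's middle (crop px 353, bar 145–560). Now I'll close.

Call:
{"api": "step_arm", "payload": {
  "motion": [
    [0,0,0.015,0],
    [0,0,0.015,0],
    [0,0,0.015,0],
    [0,0,0.015,0],
    [0,0,0.015,0]
  ]
}}

```text
clock: 3.83
ee_pos: [0.4881, -0.1604, 0.2759]
tool_rot: [-1.854, -2.536, 0.0]
wrist_force: [-0.1, -0.2, -2.1]
grip_width: 0.0157
grip_force: 25.0
```

Call:
{"api": "step_arm", "payload": {
  "motion": [
    [0,0,0,0],
    [0,0,0,0],
    [0,0,0,0]
  ]
}}

```text
clock: 4.08
ee_pos: [0.4882, -0.1604, 0.276]
tool_rot: [-1.854, -2.536, -0.0]
wrist_force: [0.3, -0.8, -1.6]
grip_width: 0.0162
grip_force: 25.0
```

Call:
{"api": "step_arm", "payload": {
  "motion": [
    [0,0,-0.03,0],
    [0,0,-0.07,0],
    [0,0,-0.11,0],
    [0,0,-0.16,0],
    [0,0,-0.22,0]
  ]
}}

```text
clock: 4.5
ee_pos: [0.4881, -0.1604, 0.3323]
tool_rot: [1.854, 2.536, 0.0]
wrist_force: [0.2, -0.0, -1.8]
grip_width: 0.0159
grip_force: 25.0
```

Call:
{"api": "step_arm", "payload": {
  "motion": [
    [0,0,-0.08,0],
    [0,0,-0.18,0],
    [0,0,-0.28,0],
    [0,0,-0.38,0],
    [0,0,-0.46,0]
  ]
}}

```text
clock: 4.92
ee_pos: [0.4879, -0.1609, 0.4491]
tool_rot: [1.854, 2.534, 0.002]
wrist_force: [1.0, -0.1, -1.0]
grip_width: 0.0157
grip_force: 25.0
```

```bash
python3 -c "
from h import *
go(.42,.218,.446,-10.7); crop('scene',180,380,60,260,3,'pics/g3.png')"
```

```text
units [1.527 0.2   0.011] spin 0.315 tooly 17.6 tilt [ 0.002 -0.    -1.   ] pos [ 0.4879 -0.1609  0.4491] mm 385 F [ 1.  -0.1 -1. ] w 0.0157127904990473 t 4.9167 q [-0.36  0.24  0.72  1.82 -0.17  1.15  0.72]
```

View pics/g3.png

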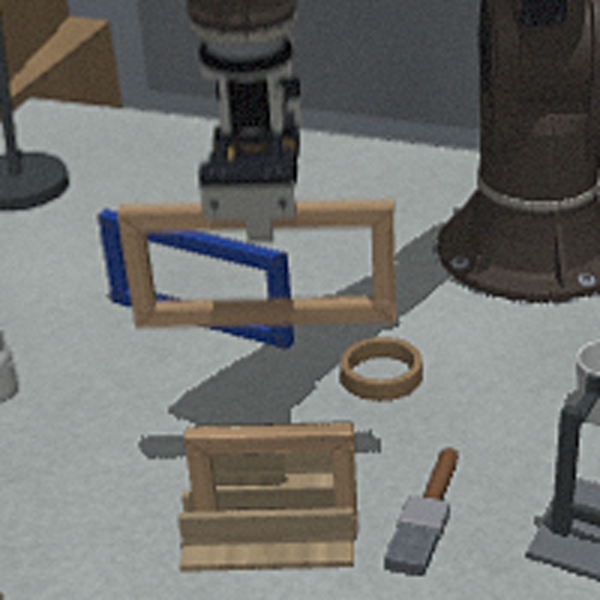

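The frame is out and hangs level in the grip (crop px 120–395), and the narrow frame still stands in its slot. Next is the move across.

Call:
{"api": "step_arm", "payload": {
  "motion": [
    [0.09,0.02,0,0],
    [0.21,0.04,0,0],
    [0.33,0.06,0,0],
    [0.45,0.07,0,0],
    [0.57,0.08,0,0]
  ]
}}

```text
clock: 5.38
ee_pos: [0.4634, -0.0176, 0.4469]
tool_rot: [1.854, 2.535, 0.001]
wrist_force: [0.9, 1.3, -0.8]
grip_width: 0.0157
grip_force: 25.0
```

Call:
{"api": "step_arm", "payload": {
  "motion": [
    [0.12,0.02,0,0],
    [0.24,0.03,0,0],
    [0.36,0.05,0,0],
    [0.47,0.06,0,0],
    [0.57,0.07,0,0]
  ]
}}

```text
clock: 5.8
ee_pos: [0.4368, 0.1239, 0.447]
tool_rot: [1.853, 2.536, 0.002]
wrist_force: [-0.4, -0.4, -0.6]
grip_width: 0.0159
grip_force: 25.0
```

Call:
{"api": "step_arm", "payload": {
  "motion": [
    [0.1,0.01,0,0.07],
    [0.2,0.02,0,0.14],
    [0.29,0.03,0,0.21],
    [0.36,0.04,0,0.27],
    [0.38,0.05,0,0.315]
  ]
}}

```text
clock: 6.22
ee_pos: [0.4195, 0.2196, 0.4467]
tool_rot: [-2.42, -2.002, -0.002]
wrist_force: [1.0, -0.0, -1.7]
grip_width: 0.0159
grip_force: 25.0
```

```bash
python3 -c "
from h import *
go(.42,.218,.344,-10.7); 
a=snapshot('top')[100:300,140:340,::-1]; b=snapshot('scene')[80:280,320:520,::-1]
cv2.imwrite('pics/g4.png',cv2.resize(np.hstack([a,b]),None,fx=2,fy=2,interpolation=2))"
```

```text
units [-0.006  0.003  0.411] spin -0.001 tooly -10.8 tilt [ 0.     0.001 -1.   ] pos [0.4195 0.2196 0.4467] mm 103 F [ 1.  -0.  -1.7] w 0.015852119188404682 t 6.2167 q [-1.02  0.14  0.5   1.89 -0.08  1.12 -0.69]
```

View pics/g4.png

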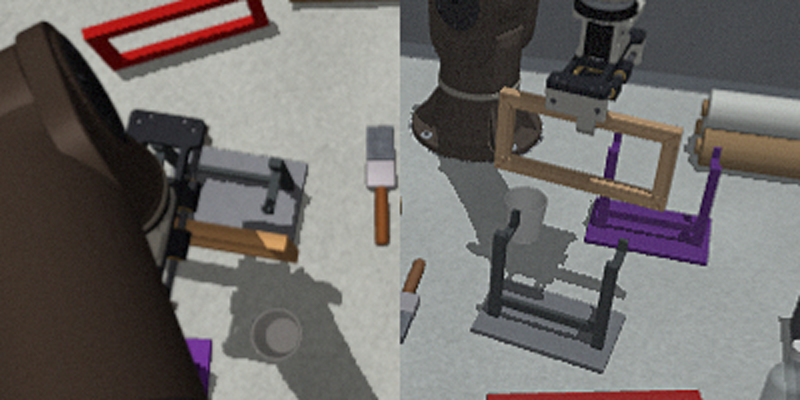

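The frame is high in front of the stand. Before lowering, I'll check the clearance to the cup at top px ~(277,267) and to the purple tips.

```bash
python3 -c "
from h import *
for z in (0,.05,.08): print(onz('top',(279,268),z), onz('top',(279,255),z))
print(onz('scene',(382,200),0), onz('scene',(382,180),.06),'purple',onz('top',(160,280),.155),onz('top',(160,306),.155))
"
```

```text
[0.30877256 0.14335791 0.        ] [0.34426034 0.1435689  0.        ]
[0.3073695  0.13682985 0.05      ] [0.3412399  0.13703122 0.05      ]
[0.30652766 0.13291301 0.08      ] [0.33942764 0.13310862 0.08      ]
[ 3.28577781e-01  1.44778821e-01 -1.11022302e-16] [0.30478002 0.13597412 0.06      ] purple [0.28119697 0.40428882 0.155     ] [0.22168686 0.40049418 0.155     ]
```

All clear by more than 40 mm.

Call:
{"api": "step_arm", "payload": {
  "motion": [
    [0,0,0.08,0],
    [0,0,0.18,0],
    [0,0,0.29,0],
    [0,0,0.39,0],
    [0,0,0.455,0]
  ]
}}

```text
clock: 6.73
ee_pos: [0.4202, 0.2154, 0.3308]
tool_rot: [2.417, 2.007, -0.002]
wrist_force: [0.2, -0.4, -1.1]
grip_width: 0.0158
grip_force: 25.0
```

Call:
{"api": "step_arm", "payload": {
  "motion": [
    [0,0,0,0],
    [0,0,0,0]
  ]
}}

```text
clock: 6.9
ee_pos: [0.4207, 0.2159, 0.3325]
tool_rot: [2.418, 2.005, -0.002]
wrist_force: [-0.2, -0.3, -0.8]
grip_width: 0.0161
grip_force: 25.0
```

```bash
python3 -c "
from h import *
go(.499,.2045,.333,-10.7); 
a=snapshot('top')[140:265,190:310,::-1]; b=snapshot('scene')[140:265,340:460,::-1]
cv2.imwrite('pics/g5.png',cv2.resize(np.hstack([a,b]),None,fx=3.3,fy=3.3,interpolation=2))"
```

```text
units [ 0.013  0.316 -0.002] spin 0.0 tooly -10.7 tilt [-0.001 -0.001 -1.   ] pos [0.4207 0.2159 0.3325] mm 79 F [-0.2 -0.3 -0.8] w 0.01605860999015754 t 6.9 q [-0.97  0.28  0.47  2.05 -0.17  0.84 -0.58]
```

View pics/g5.png

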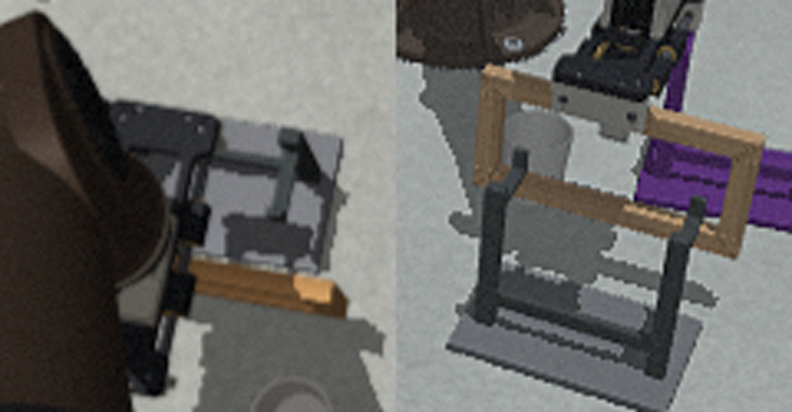

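The frame stands parallel before the stand, with both tips inside the opening's span in the scene crop. I'll go in over the tips.

Call:
{"api": "step_arm", "payload": {
  "motion": [
    [0,0.05,0,0],
    [0,0.12,0,0],
    [0.005,0.19,0,0],
    [0.01,0.26,0,0],
    [0.01,0.315,0,0]
  ]
}}

```text
clock: 7.42
ee_pos: [0.5002, 0.2047, 0.3341]
tool_rot: [2.417, 2.005, 0.005]
wrist_force: [0.6, 0.5, -0.7]
grip_width: 0.0159
grip_force: 25.0
```

Call:
{"api": "step_arm", "payload": {
  "motion": [
    [0,0,0,0],
    [0,0,0.02,0],
    [0,0,0.04,0],
    [0,0,0.06,0],
    [0,0,0.06,0]
  ]
}}

```text
clock: 7.83
ee_pos: [0.4972, 0.205, 0.3162]
tool_rot: [-2.417, -2.006, 0.003]
wrist_force: [-0.3, -0.0, -1.0]
grip_width: 0.0157
grip_force: 25.0
```

```bash
python3 -c "
from h import *
go(.499,.2045,.303,-10.7); 
a=snapshot('top')[140:265,190:310,::-1]; b=snapshot('scene')[140:265,340:460,::-1]
cv2.imwrite('pics/g6.png',cv2.resize(np.hstack([a,b]),None,fx=3.3,fy=3.3,interpolation=2))"
```

```text
units [-0.     0.007  0.053] spin 0.001 tooly -10.6 tilt [-0.002 -0.    -1.   ] pos [0.4972 0.205  0.3162] mm 13 F [-0.3 -0.  -1. ] w 0.015746589299364656 t 7.8333 q [-0.84  0.41  0.46  1.92 -0.24  0.87 -0.43]
```

View pics/g6.png

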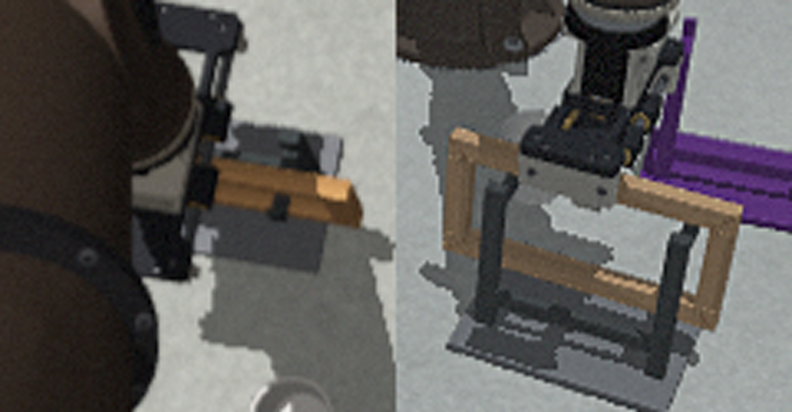

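The bar lies between tip and post (top crop px (280,207) and (290,150)), and both posts stand inside the opening. I'll lower onto the arms.

Call:
{"api": "step_arm", "payload": {
  "motion": [
    [0,0,0.01,0],
    [0,0,0.02,0],
    [0,0,0.03,0],
    [0,0,0.04,0],
    [0,0,0.04,0]
  ]
}}

```text
clock: 8.35
ee_pos: [0.4982, 0.2047, 0.3067]
tool_rot: [-2.418, -2.005, 0.001]
wrist_force: [0.0, -0.2, -0.9]
grip_width: 0.0157
grip_force: 25.0
```

Call:
{"api": "step_arm", "payload": {
  "motion": [
    [0,0,0.004,0],
    [0,0,0.008,0],
    [0,0,0.012,0],
    [0,0,0.012,0],
    [0,0,0.012,0]
  ]
}}

```text
clock: 8.77
ee_pos: [0.4984, 0.2047, 0.3042]
tool_rot: [-2.419, -2.005, -0.0]
wrist_force: [0.4, 0.1, -1.3]
grip_width: 0.0159
grip_force: 25.0
```

Call:
{"api": "step_arm", "payload": {
  "motion": [
    [0,0,0.004,0],
    [0,0,0.006,0],
    [0,0,0.006,0],
    [0,0,0.006,0]
  ]
}}

```text
clock: 9.1
ee_pos: [0.4984, 0.2047, 0.3027]
tool_rot: [2.419, 2.005, 0.0]
wrist_force: [0.2, -0.6, -0.7]
grip_width: 0.0155
grip_force: 25.0
```

Call:
{"api": "step_arm", "payload": {
  "motion": [
    [0,0,0.004,0],
    [0,0,0.004,0],
    [0,0,0.004,0],
    [0,0,0.004,0]
  ]
}}

```text
clock: 9.43
ee_pos: [0.4985, 0.2046, 0.3026]
tool_rot: [-2.419, -2.004, -0.001]
wrist_force: [-3.8, -1.2, 9.2]
grip_width: 0.0158
grip_force: 25.0
```

Contact: the wrist force rose to +9 N. I'll check for seating on both hooks using the moment and a picture.

```bash
python3 -c "
from h import *
go(.4985,.2046,.303,-10.7); print(np.round(sense()['torque'],3))
b=snapshot('scene')[150:260,340:460,::-1]
cv2.imwrite('pics/g7.png',cv2.resize(b,None,fx=5.4,fy=5.4,interpolation=2))"
```

```text
units [-0.     0.    -0.002] spin 0.0 tooly -10.7 tilt [ 0.     0.001 -1.   ] pos [0.4985 0.2046 0.3026] mm 0 F [-3.8 -1.2  9.2] w 0.015831547203004462 t 9.4333 q [-0.83  0.43  0.46  1.93 -0.25  0.83 -0.42]
[-0.374  0.872 -0.053]
```

View pics/g7.png

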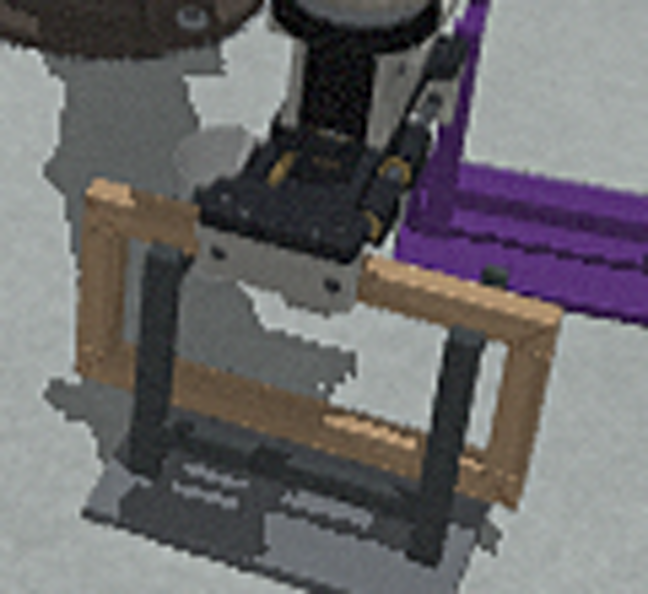

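The bar is seated: the right tip is visible above the bar at crop px (492,272), and the moment puts the load only ~2 cm off-centre, so both hooks bear. I'll release gently.

Call:
{"api": "step_arm", "payload": {
  "motion": [
    [0,0,-0.001,0],
    [0,0,-0.002,0],
    [0,0,-0.002,0],
    [0,0,-0.002,0]
  ],
  "force": 8
}}

```text
clock: 9.82
ee_pos: [0.4985, 0.2047, 0.3025]
tool_rot: [-2.419, -2.005, -0.001]
wrist_force: [-2.4, -0.4, 5.6]
grip_width: 0.0162
grip_force: 8.0
```

Call:
{"api": "step_arm", "payload": {
  "motion": [
    [0,0,0,0],
    [0,0,0,0],
    [0,0,0,0],
    [0,0,0,0],
    [0,0,0,0]
  ],
  "claw": 55
}}

```text
clock: 10.23
ee_pos: [0.4984, 0.2047, 0.3021]
tool_rot: [-2.419, -2.005, 0.0]
wrist_force: [-0.3, -0.3, -0.2]
grip_width: 0.045
grip_force: 0.0
```

Call:
{"api": "step_arm", "payload": {
  "motion": [
    [0,0,0,0],
    [0,0,0,0],
    [0,0,0,0],
    [0,0,0,0],
    [0,0,0,0]
  ]
}}

```text
clock: 10.65
ee_pos: [0.4984, 0.2047, 0.3022]
tool_rot: [2.419, 2.005, 0.0]
wrist_force: [-0.5, 0.4, 0.1]
grip_width: 0.0548
grip_force: 0.0
```

Call:
{"api": "step_arm", "payload": {
  "motion": [
    [0,0,-0.08,0],
    [0,0,-0.18,0],
    [0,0,-0.3,0],
    [0,0,-0.42,0],
    [0,0,-0.5,0]
  ]
}}

```text
clock: 11.07
ee_pos: [0.4987, 0.2045, 0.43]
tool_rot: [2.419, 2.004, 0.004]
wrist_force: [1.1, -0.2, 0.2]
grip_width: 0.0549
grip_force: 0.0
```

```bash
python3 -c "
from h import *
go(.4985,.2046,.43,-10.7)
snapshot('scene')
im=snapshot('scene');b=im[150:260,240:460,::-1]
cv2.imwrite('pics/g8.png',cv2.resize(b,None,fx=3.6,fy=3.6,interpolation=2))"
```

```text
units [ 0.    -0.001 -0.   ] spin -0.0 tooly -10.7 tilt [ 0.002  0.001 -1.   ] pos [0.4987 0.2045 0.43  ] mm 0 F [ 1.1 -0.2  0.2] w 0.054914716049747396 t 11.0667 q [-0.89  0.28  0.51  1.78 -0.15  1.12 -0.51]
```

View pics/g8.png

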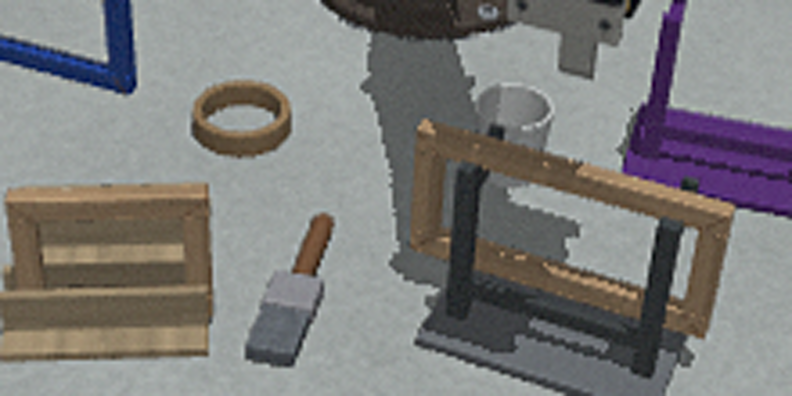

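The frame hangs on both hooks, with both tips showing above the bar at crop px (497,130) and (690,184). The narrow frame still stands in its slot. I'll let it settle, then hand in.

Call:
{"api": "step_arm", "payload": {
  "motion": [
    [0,0,0,0],
    [0,0,0,0],
    [0,0,0,0],
    [0,0,0,0],
    [0,0,0,0]
  ]
}}

```text
clock: 11.58
ee_pos: [0.4983, 0.2047, 0.4265]
tool_rot: [-2.419, -2.005, 0.002]
wrist_force: [-1.0, -0.3, -0.6]
grip_width: 0.0547
grip_force: 0.0
```

Call:
{"api": "step_arm", "payload": {
  "motion": [
    [0,0,0,0],
    [0,0,0,0],
    [0,0,0,0],
    [0,0,0,0],
    [0,0,0,0]
  ]
}}

```text
clock: 12.0
ee_pos: [0.4984, 0.2047, 0.4272]
tool_rot: [-2.419, -2.005, -0.0]
wrist_force: [0.3, -0.3, 0.3]
grip_width: 0.0549
grip_force: 0.0
```

Call:
{"api": "step_arm", "payload": {
  "motion": [
    [0,0,0,0],
    [0,0,0,0],
    [0,0,0,0],
    [0,0,0,0],
    [0,0,0,0]
  ]
}}

```text
clock: 12.42
ee_pos: [0.4984, 0.2047, 0.4272]
tool_rot: [2.419, 2.005, 0.0]
wrist_force: [-0.2, -0.5, -0.2]
grip_width: 0.0551
grip_force: 0.0
```

```bash
python3 -c "
from h import *
a=snapshot('scene').astype(int)
for _ in range(4): b=snapshot('scene').astype(int)
print((abs(a-b).max(2)>40)[150:260,240:460].sum()); print(hand_in())"
```

```text
0
the job is handed in; nothing more can be done
None
```

The wide frame hangs at rest on both hooks, the narrow frame still stands in its slot, and the job was handed in at about 13 s; I viewed 11 pictures, one over the limit of 10.

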